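Zero the strip-bending tester and lay the next strip on it

ROBOT

A 6-joint arm with a two-finger parallel gripper is mounted at the origin on a cart in front of the work surface, level with it; the furniture and walls round the work are solid. World frame = base frame: x ahead of the robot, y to its left, z up, the work surface at z = 0. Lengths are in m, angles in rad, forces in N, time in s.
With the tool pointing down it reaches from about 0.275 to 0.875 m from the base axis. Payload 12.5 kg.
Tool frame: the origin (TCP) lies at the very end of the fingers, on their centre line; the grasp point (between the pads) lies 19 mm behind it; z points along the fingers, y is the line along which they close (so a half turn about z gives the same grasp; the last joint's range is limited). The gripper opens to 85 mm and grips with 20 to 120 N. Pads are 22 mm wide; open, the fingers measure 114 mm over their backs; the gripper's body (76 mm by 85 mm) begins 54 mm behind the grasp point. The pads swing forward as they close: fully open they stand 13 mm farther back than shut.
Start: joints at [1.236, 0.351, 1.652, -0, 1.139, -0.085], TCP at [0.136, 0.533, 0.231] pointing down, gripper open.
Joint ranges: [-2.75, 2.75], [-0.79, 2.1], [0.01, 2.65], [-1.57, 4.71], [0.07, 3.14], [-2.87, 2.87]. Speed limits (rad/s): [2.22, 2.22, 2.79, 3.14, 3.14, 3.14].

INTERFACE

Orientations are given as a 3x3 rotation matrix whose columns are the frame's x, y, z axes.
In Python, from workcell import arm gives the robot as it stands. The module is installed in compiled form; this text tells all that it offers.
- The arm moves only by the tool move_arm, never from a script. Its argument "plan" is a list of rows, each a list of 3 entries, a list of its own where there are three numbers: the finger opening in m, from 0 to 0.0854, then the shift along the tool's x, y, z in m, then the turn, a rotation vector about the tool's x, y, z in rad. In form: [[gripper, [dx, dy, dz], [ax, ay, az]], ...]. A call has 1 to 20 rows; each row shifts and turns the commanded pose from where the row before left it, along the tool's axes as they then stand; what a row does not reach is not made up. A row lasts 1/8 s, in which the tool goes at most 62.5 mm and 10.7 degrees, less where a joint would pass 70% of its speed; a pose out of reach is approached as far as the arm can. A call is refused whole if a number of a shift passes 0.0625 or a number of a turn 0.188, either way. A call with a gripper value outside its range is refused whole. The fingers move at their own pace and stop on an object; "squeeze" is the grip in N (left out, the last holds). Time passes only in rows, so rows that do not move let the fingers close. It gives the time, the measured TCP pose, the force, the opening and the grip force at its end, in the units of the state.
- arm.sense(): the state, without advancing time (a new reading comes with each control period).
- arm.snapshot(name): name is "scene" or "top"; returns a dict with "pixels" (420x560x3 uint8, red, green, blue), "mtx" (3x3 intrinsics, pixels), "extrinsics" (4x4, takes a point from camera to world coordinates). Camera axes: x right, y up, looking along -z (the intrinsics and any distortion apply to the point x, -y, -z); pixel columns grow to the right and rows downward; lengths in m; the calibration is good to about 2 mm. A picture is of the moment at which its call begins. There is no depth.
- arm.hand_in(): hands the job in; it is judged then, once.
The state is a dict: "time": time; "qpos": joint angles; "joint_velocities": joint speeds; "joint_torque": joint torques, N m; "position": TCP position; "tcp_rot": TCP orientation; "force": force on the tool from outside, world axes, zero at the start; "moment": the same for the moment, N m; "gripper_width": opening from 0.0 (shut) to 1.0 (fully open); "grip_force": force on a finger pad.
Only numpy, scipy, OpenCV 4.12 (cv2) and the standard library are available. Lean on these libraries where they do the work, as an engineer would, in place of code of your own. Each camera call takes 0.05 s, during which the arm holds its last target. There are 200 camera calls.

TASK

Get the strip-bending tester ready for its next test. First, while its two rollers are still empty, turn the knob on the dial anticlockwise until the peak pointer is fully back against its zero stop. Then lay the long wooden strip (not the short one) flat across both rollers, between the upright cheeks and overhanging about equally at both ends, and leave the pointer at zero and the other loose things on the bench where they are.

Things in the scene. Friction and masses are not known exactly. Their poses are not given: they have to be found in the camera images.
- bend_tester: grey bench tester, fixed to the bench, base plate 155 (x) x 285 (y) x 12 mm; origin at the centre of its underside. Its own axes, z up: at y = -75 mm stands the round dial case, at y = +75 mm the two roller supports (x = -55 and +55 mm). A lever housing 36 mm high and 28 mm wide in x joins them, with a thin feeler pin (7 mm) midway between the rollers, tip at z = 66 mm.
- dial_centre (a point): centre of the white dial face, 50 mm above the bench, on the knob's axis; axes as the tester's. The case is 124 mm across; its bezel stands 2 mm above the face. The zero-stop pin (4 mm thick, 6 mm high) stands on the face 48 mm out along +x.
- rest_mid (a point): point midway between the two rollers, level with their tops (70 mm above the bench): the middle of the underside of a strip in place. Axes as the tester's: x along the strip. The steel rollers (16 mm thick, lying along y) are 110 mm apart at x = +/-55 mm; each lies between two upright cheeks 38 mm apart in y whose tops are 80 mm above the bench.
- reset_knob (a joint): angle of the reset knob and the peak pointer that turns with it, rad: 0 = against the zero stop, growing clockwise seen from above (starts at 1.0 to 2.6; range 0 to 4.7). At 0 the pointer and bar point along the tester's +x; at angle a they have turned clockwise by a from there. It stays where it is left; turning it takes about 0.06 N m.
- knob_bar (a point): centre of the black bar grip of the reset knob, on its vertical turning axis, 76 mm above the bench. The bar is 64 mm long (point x, pointing the way the pointer points), 14 mm thick (point y) and reaches from 56 to 88 mm above the bench. It turns with the knob.
- long_strip_centre (a point): centre of the long pale maple strip, 155 mm long (point y), 24 mm wide (point x), 18 mm thick (point z), about 45 g, lying flat and loose on the bench.
- short_strip_centre (a point): centre of the short pale wooden strip, 105 mm long (point y), 32 mm wide, 16 mm thick, loose; too short for the tester; to be left alone. It and the long strip swap places at random.
- sanding_block_centre (a point): centre of a brown cork sanding block, 72 x 39 x 27 mm, loose; to be left alone.

How it is judged:
By the outcome, as a careful person would: the job done as asked, in the order asked, and still so for the second after the job is handed in, with the robot touching nothing.
It also fails if it takes over 67 s, if anything falls off the work surface, if the arm or the gripper's body presses on something with over 40 N, if the wrist force passes 120 N, or if a joint passes its speed limit or range.

## Working session

There is one attempt and no reset: what is moved stays moved. The work goes in short steps, Python scripts to look and compute and a tool call to move; the robot and the scene stay as the last step left them, time stands still between calls to the robot, and variables do not carry over. Pictures are saved under pics/ and viewed, at most 10 in all, crops included, and the job is handed in when it is done.

Besides the shell and the picture viewer there is one more tool, called after "Emit:" by a JSON object that holds its "method" and its "body", one argument or row to a line. move_arm: Moves the arm, as the interface text tells. Its arguments: {"type":"object","properties":{"plan":{"type":"array","items":{"type":"array"}},"squeeze":{"type":"number"}},"required":["plan"]}

```bash
mkdir -p pics
python3 - <<'E'
from workcell import arm
import cv2,numpy as np,pickle
d={}
for n in("top","scene"):
    s=arm.snapshot(n); d[n]=s
    cv2.imwrite(f"pics/{n}0.png",cv2.resize(s["pixels"][:,:,::-1],(784,588),interpolation=cv2.INTER_CUBIC))
    print(n,s["mtx"].tolist(),np.round(s["extrinsics"],4).tolist(),[k for k in s])
pickle.dump(d,open("d0.pkl","wb"))
s=arm.sense();print(s["time"],s["position"],np.round(s["tcp_rot"],3).tolist())
E
```

```text
top [[456.718999124694, 0.0, 291.4219411106272], [0.0, 456.718999124694, 208.85373511055536], [0.0, 0.0, 1.0]] [[-0.0272, 0.9955, -0.0911, 0.5688], [-0.9996, -0.0276, -0.0034, 0.1281], [-0.0059, 0.091, 0.9958, 1.0437], [0.0, 0.0, 0.0, 1.0]] ['pixels', 'mtx', 'extrinsics']
scene [[467.4212343559358, 0.0, 283.20564751636044], [0.0, 467.4212343559358, 220.9285125645171], [0.0, 0.0, 1.0]] [[0.9975, -0.0606, 0.0361, 0.7208], [0.0704, 0.835, -0.5458, -0.4221], [0.0029, 0.547, 0.8371, 0.9275], [0.0, 0.0, 0.0, 1.0]] ['pixels', 'mtx', 'extrinsics']
0.1 [0.13586172 0.53265722 0.2308203 ] [[-0.969, 0.247, -0.0], [0.247, 0.969, -0.001], [0.0, -0.001, -1.0]]
```

View pics/top0.png

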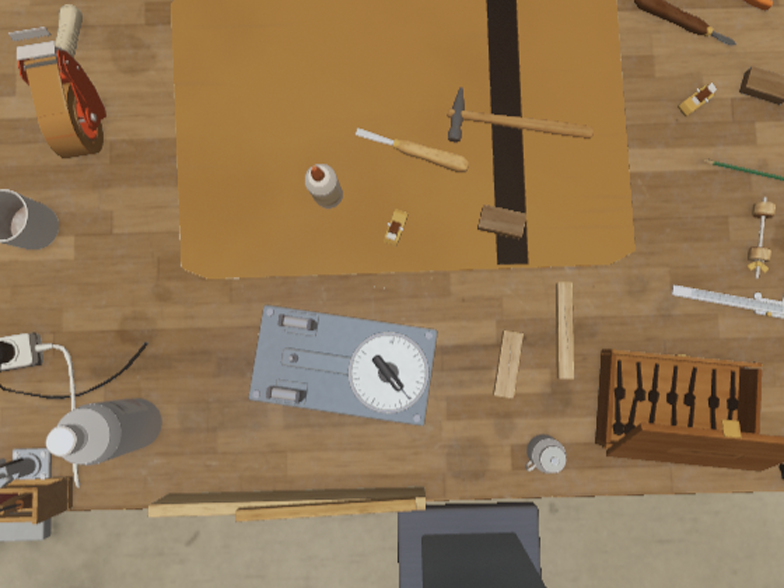

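View pics/scene0.png

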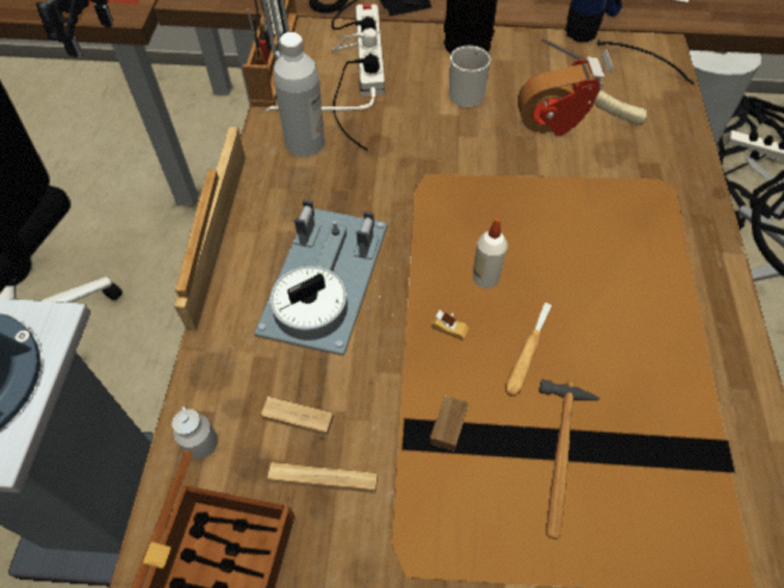

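The top view (784x588) shows the dial centred at (388,372), with the pointer tip at lower right near (410,398). The rollers are at (298,322) and (287,394). The long strip runs from (565,282) to (566,378), the short strip is at (509,364), and the cork block is at (502,221). The scene view agrees with this.

```bash
cat > h.py <<'E'
import numpy as np
def ray(s,u,v,z):
    K=s["mtx"];E=np.array(s["extrinsics"])
    r=np.array([(u-K[0,2])/K[0,0],-(v-K[1,2])/K[1,1],-1]); d=E[:3,:3]@r; o=E[:3,3]
    return o+d*(z-o[2])/d[2]
def proj(s,P):
    K=s["mtx"];E=np.array(s["extrinsics"]); p=E[:3,:3].T@(np.asarray(P)-E[:3,3])
    return np.array([K[0,0]*p[0]/-p[2]+K[0,2],K[1,1]*-p[1]/-p[2]+K[1,2]])
E
python3 - <<'E'
import cv2,numpy as np,pickle
from h import *
d=pickle.load(open("d0.pkl","rb"));t=d["top"];s=d["scene"]
print("strip",[ray(t,u/1.4,v/1.4,.018).round(4).tolist() for u,v in((565,282),(566,378),(565.5,330))])
print("dial",ray(t,388/1.4,372/1.4,.052).round(4),"bar",ray(t,388/1.4,372/1.4,.088).round(4),"roll",ray(t,298/1.4,322/1.4,.07).round(4),ray(t,287/1.4,394/1.4,.07).round(4))
a=cv2.resize(t["pixels"][210:310,170:310,::-1],None,fx=5,fy=5,interpolation=cv2.INTER_CUBIC) #700x500
b=cv2.resize(t["pixels"][190:300,340:450,::-1],None,fx=5,fy=5,interpolation=cv2.INTER_CUBIC)
cv2.imwrite("pics/a.png",a);cv2.imwrite("pics/b.png",b)
E
```

```text
strip [[0.6724, -0.1217, 0.018], [0.5191, -0.1157, 0.018], [0.5952, -0.1187, 0.018]]
dial [0.5373 0.1656 0.052 ] bar [0.5384 0.1642 0.088 ] roll [0.6172 0.3002 0.07  ] [0.509  0.3181 0.07  ]
```

View pics/a.png

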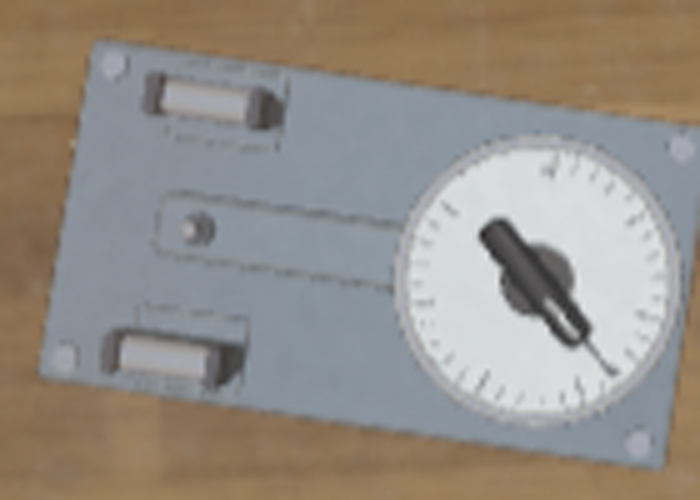

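View pics/b.png

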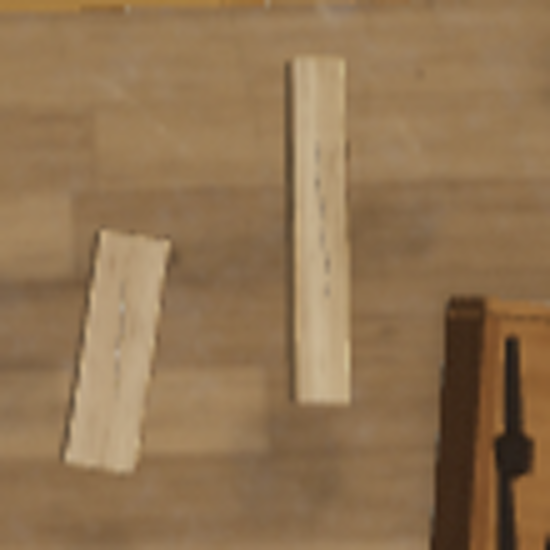

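The crops show the dial centred at (538,281), the bar ends at (492,230) and (580,335), and the pointer tip at (615,375). The rollers are at (205,100) and (165,356), with the feeler tip at (196,229). The long strip's top-face corners are (292,58), (344,58), (350,403) and (297,403).

Run:
```python
import numpy as np,pickle
from h import *
from workcell import arm
d=pickle.load(open("d0.pkl","rb"));t=d["top"];s=d["scene"]
A=lambda u,v,z:ray(t,(u+.5)/5+169.5,(v+.5)/5+209.5,z)
B=lambda u,v,z:ray(t,(u+.5)/5+339.5,(v+.5)/5+189.5,z)
dial=A(538,281,.052);r1=A(205,100,.07);r2=A(165,356,.075);r2=A(165,356,.07);pin=A(196,229,.066)
b1=A(492,230,.088);b2=A(580,335,.088);tip=A(615,375,.053)
rm=(r1+r2)/2
print("dial",dial,"rest",rm,"pin",pin,"roller gap",np.linalg.norm(r1-r2),"dial-rest",np.linalg.norm((dial-rm)[:2]))
ang=lambda v:np.arctan2(v[1],v[0])
print("tester x yaw: rollers",ang(r1-r2),"dial->pin",ang(pin-dial)-np.pi/2,"dial->rest",ang(rm-dial)-np.pi/2)
print("bar ctr",(b1+b2)/2,np.linalg.norm(b1-b2),"yaw",ang(b2-b1),"tip yaw",ang(tip-dial),np.linalg.norm(tip-dial))
c=[B(*p,.018) for p in((292,58),(344,58),(350,403),(297,403))]
m=np.mean(c,0);ax=(c[0]+c[1]-c[2]-c[3])/2
print("strip",m,np.linalg.norm(ax),"yaw",ang(ax),"width",np.linalg.norm(c[0]-c[1]))
for n,P in(("dial",dial),("pin",pin),("strip",m),("rm",rm)):print(n,"scene view px",proj(s,P)*1.4)
R=arm.sense()["tcp_rot"];print("tool y yaw",ang(R[:,1]),"tool x yaw",ang(R[:,0]))
```

```text
dial [0.53709527 0.16544681 0.052     ] rest [0.56432837 0.31406692 0.07      ] pin [0.56348655 0.31018732 0.066     ] roller gap 0.10923198601720478 dial-rest 0.151094608577876
tester x yaw: rollers -0.16657779498734152 dial->pin -0.1803538244780345 dial->rest -0.18122909236707785
bar ctr [0.53769811 0.16497426 0.088     ] 0.05677193170734257 yaw -2.465789971576161 tip yaw -2.4761389789417203 0.051999604443578665
strip [ 0.59580425 -0.11831816  0.018     ] 0.1543711434480365 yaw -0.03358437960136454 width 0.02342123432126175
dial scene view px [307.36010759 295.24588209]
pin scene view px [333.84535343 222.35409913]
strip scene view px [322.08740478 475.27573007]
rm scene view px [334.42916885 219.1302508 ]
tool y yaw 1.320982820169327 tool x yaw 2.8917790869130684
```

Emit:
{"method": "move_arm", "body": {
  "plan": [
    [0.06,[-0.04,-0.0214,0],[0,0,0]],
    [0.06,[-0.04,-0.0214,0],[0,0,0]],
    [0.06,[-0.04,-0.0214,0],[0,0,0]],
    [0.06,[-0.04,-0.0214,0],[0,0,0]],
    [0.06,[-0.04,-0.0214,0],[0,0,0]],
    [0.06,[-0.04,-0.0214,0],[0,0,0]],
    [0.06,[-0.04,-0.0214,0],[0,0,0]],
    [0.06,[-0.04,-0.0214,0],[0,0,0]],
    [0.06,[-0.04,-0.0214,0],[0,0,0]],
    [0.06,[-0.04,-0.0214,0],[0,0,0]],
    [0.06,[-0.04,-0.0214,0],[0,0,0]],
    [0.06,[-0.04,-0.0214,0],[0,0,0]],
    [0.06,[0,0,0],[0,0,0]]
  ]
}}

```text
time: 1.72
position: [0.5389, 0.1635, 0.2307]
tcp_rot: [[-0.968, 0.25, -0.0], [0.25, 0.968, -0.0], [0.0, -0.0, -1.0]]
force: [0.0, 0.2, -0.7]
gripper_width: 0.702
grip_force: 0.0
```

Emit:
{"method": "move_arm", "body": {
  "plan": [
    [0.06,[0,0,0],[0,0,0.185]],
    [0.06,[0,0,0],[0,0,0.185]],
    [0.06,[0,0,0],[0,0,0.185]],
    [0.06,[0,0,0],[0,0,0.185]],
    [0.06,[0,0,0],[0,0,0.185]],
    [0.06,[0,0,0],[0,0,0.185]],
    [0.06,[0,0,0],[0,0,0.185]],
    [0.06,[0,0,0],[0,0,0.185]],
    [0.06,[0,0,0],[0,0,0.185]],
    [0.06,[0,0,0],[0,0,0.185]],
    [0.06,[0,0,0],[0,0,0.185]],
    [0.06,[0,0,0],[0,0,0.185]],
    [0.06,[0,0,0],[0,0,0]],
    [0.06,[0,0,0],[0,0,0]]
  ]
}}

```text
time: 3.48
position: [0.5372, 0.1657, 0.2312]
tcp_rot: [[0.78, 0.626, -0.0], [0.626, -0.78, 0.0], [-0.0, -0.0, -1.0]]
force: [-0.1, -0.3, 0.4]
gripper_width: 0.703
grip_force: 0.0
```

```bash
cat > st.py <<'E'
from workcell import arm
import numpy as np,sys
def go(x,y,z,yaw):
    s=arm.sense();R=np.array(s["tcp_rot"]);p=s["position"]
    cy=np.arctan2(R[1,1],R[0,1]);dl=(yaw-cy+np.pi)%(2*np.pi)-np.pi
    print("t",round(s["time"],2),"pos",np.round(p,4),"yyaw",round(cy,3),"q6",round(s["qpos"][5],2),"tilt",np.round(R[:,2],3),"F",np.round(s["force"],1),"w",round(s["gripper_width"],3),"g",round(s["grip_force"],1))
    print("shift tool",np.round(R.T@(np.array([x,y,z])-p),4),"tool turn z",round(-dl,3))
go(*map(float,sys.argv[1:5]))
E
python3 st.py .5374 .1652 .060 -0.90
```

```text
t 3.48 pos [0.5372 0.1657 0.2312] yyaw -0.894 q6 1.11 tilt [-0.  0. -1.] F [-0.1 -0.3  0.4] w 0.703 g 0.0
shift tool [-0.0002  0.0006  0.1712] tool turn z 0.006
```

Emit:
{"method": "move_arm", "body": {
  "plan": [
    [0.06,[0,0,0.035],[0,0,0]],
    [0.06,[0,0,0.035],[0,0,0]],
    [0.06,[0,0,0.035],[0,0,0]],
    [0.06,[0,0,0.025],[0,0,0]],
    [0.06,[0,0,0.02],[0,0,0]],
    [0.06,[0,0,0.02],[0,0,0]],
    [0.06,[0,0,0],[0,0,0]],
    [0.0,[0,0,0],[0,0,0]],
    [0.0,[0,0,0],[0,0,0]],
    [0.0,[0,0,0],[0,0,0]],
    [0.0,[0,0,0],[0,0,0]],
    [0.0,[0,0,0],[0,0,0]],
    [0.0,[0,0,0],[0,0,0]]
  ],
  "squeeze": 40
}}

```text
time: 5.1
position: [0.5371, 0.1664, 0.0623]
tcp_rot: [[0.783, 0.623, -0.0], [0.623, -0.783, 0.001], [0.0, -0.001, -1.0]]
force: [-7.3, 6.9, 9.2]
gripper_width: 0.157
grip_force: 39.6
```

```bash
python3 st.py .5374 .1652 .060 1.395
```

```text
t 5.1 pos [0.5371 0.1664 0.0623] yyaw -0.899 q6 1.11 tilt [-0.     0.001 -1.   ] F [-7.3  6.9  9.2] w 0.157 g 39.6
shift tool [-0.0005  0.0012  0.0023] tool turn z -2.294
```

Emit:
{"method": "move_arm", "body": {
  "plan": [
    [0.0,[0,-0.001,-0.001],[0,0,0]],
    [0.0,[0,0,0],[0,0,-0.1]],
    [0.0,[0,0,0],[0,0,-0.15]],
    [0.0,[0,0,0],[0,0,-0.15]]
  ]
}}

```text
time: 5.6
position: [0.537, 0.1665, 0.0624]
tcp_rot: [[0.474, 0.88, 0.0], [0.88, -0.474, 0.001], [0.001, 0.0, -1.0]]
force: [0.1, 3.4, -3.9]
gripper_width: 0.154
grip_force: 40.3
```

```bash
python3 st.py .5371 .1664 .062 1.395
```

```text
t 5.6 pos [0.537  0.1665 0.0624] yyaw -0.494 q6 0.71 tilt [ 0.     0.001 -1.   ] F [ 0.1  3.4 -3.9] w 0.154 g 40.3
shift tool [-0.      0.0001  0.0004] tool turn z -1.889
```

Emit:
{"method": "move_arm", "body": {
  "plan": [
    [0.0,[0,0,0],[0,0,-0.17]],
    [0.0,[0,0,0],[0,0,-0.17]],
    [0.0,[0,0,0],[0,0,-0.17]],
    [0.0,[0,0,0],[0,0,-0.17]],
    [0.0,[0,0,0],[0,0,-0.17]],
    [0.0,[0,0,0],[0,0,-0.17]],
    [0.0,[0,0,0],[0,0,-0.17]],
    [0.0,[0,0,0],[0,0,-0.17]],
    [0.0,[0,0,0],[0,0,-0.17]],
    [0.0,[0,0,0],[0,0,-0.17]],
    [0.0,[0,0,0],[0,0,0]]
  ]
}}

```text
time: 6.98
position: [0.537, 0.1667, 0.0624]
tcp_rot: [[-0.932, 0.362, 0.0], [0.362, 0.932, 0.001], [-0.0, 0.001, -1.0]]
force: [0.5, 6.3, -2.7]
gripper_width: 0.156
grip_force: 40.4
```

```bash
python3 st.py .5371 .1664 .062 1.395; python3 -c "
from workcell import arm;s=arm.sense();print(s['moment'])"
```

```text
t 6.97 pos [0.537  0.1667 0.0624] yyaw 1.2 q6 -0.98 tilt [ 0.     0.001 -1.   ] F [ 0.5  6.3 -2.7] w 0.156 g 40.4
shift tool [-0.0002 -0.0002  0.0004] tool turn z -0.195
[ 1.13453799 -0.00934143  0.08081569]
```

Now small steps into the stop, watching the moment.

Emit:
{"method": "move_arm", "body": {
  "plan": [
    [0.0,[0,0,0],[0,0,-0.05]],
    [0.0,[0,0,0],[0,0,-0.05]],
    [0.0,[0,0,0],[0,0,-0.05]],
    [0.0,[0,0,0],[0,0,-0.03]],
    [0.0,[0,0,0],[0,0,-0.02]],
    [0.0,[0,0,0],[0,0,0]]
  ]
}}

```text
time: 7.72
position: [0.5369, 0.1666, 0.0624]
tcp_rot: [[-0.985, 0.173, 0.0], [0.173, 0.985, 0.001], [-0.0, 0.001, -1.0]]
force: [-0.2, 5.4, -3.4]
gripper_width: 0.155
grip_force: 40.4
```

```bash
python3 st.py .5371 .1664 .062 1.395; python3 -c "
from workcell import arm;s=arm.sense();print(s['moment'])"
```

```text
t 7.72 pos [0.5369 0.1666 0.0624] yyaw 1.397 q6 -1.18 tilt [ 0.     0.001 -1.   ] F [-0.2  5.4 -3.4] w 0.155 g 40.4
shift tool [-0.0002 -0.0002  0.0004] tool turn z 0.002
[1.09724954 0.15019761 0.03854155]
```

Emit:
{"method": "move_arm", "body": {
  "plan": [
    [0.0,[0,0,0],[0,0,-0.02]],
    [0.0,[0,0,0],[0,0,-0.02]],
    [0.0,[0,0,0],[0,0,-0.02]],
    [0.0,[0,0,0],[0,0,0]]
  ]
}}

```text
time: 8.22
position: [0.5369, 0.1666, 0.0625]
tcp_rot: [[-0.993, 0.116, -0.0], [0.116, 0.993, 0.002], [0.0, 0.001, -1.0]]
force: [-0.6, 5.6, -1.4]
gripper_width: 0.155
grip_force: 60.5
```

```bash
python3 st.py .5371 .1664 .062 1.395; python3 -c "
from workcell import arm;s=arm.sense();print(s['moment'])"
```

```text
t 8.22 pos [0.5369 0.1666 0.0625] yyaw 1.454 q6 -1.24 tilt [-0.     0.002 -1.   ] F [-0.6  5.6 -1.4] w 0.155 g 60.5
shift tool [-0.0002 -0.0002  0.0005] tool turn z 0.059
[ 1.00442934  0.22605316 -1.59808407]
```

Emit:
{"method": "move_arm", "body": {
  "plan": [
    [0.0,[0,0,0],[0,0,0.02]],
    [0.0,[0,0,0],[0,0,0.02]],
    [0.0,[0,0,0],[0,0,0.01]],
    [0.0,[0,0,0],[0,0,0]]
  ]
}}

```text
time: 8.72
position: [0.5369, 0.1667, 0.0624]
tcp_rot: [[-0.987, 0.164, 0.0], [0.164, 0.987, 0.001], [0.0, 0.001, -1.0]]
force: [-0.3, 5.3, -2.8]
gripper_width: 0.159
grip_force: 40.8
```

```bash
python3 st.py .5371 .1664 .062 1.395; python3 -c "
from workcell import arm;s=arm.sense();print(s['moment'])"
```

```text
t 8.72 pos [0.5369 0.1667 0.0624] yyaw 1.406 q6 -1.19 tilt [ 0.     0.001 -1.   ] F [-0.3  5.3 -2.8] w 0.159 g 40.8
shift tool [-0.0002 -0.0002  0.0004] tool turn z 0.011
[ 1.15340786  0.06051884 -0.4471608 ]
```

Still preloaded against the stop. Release, lift, and step aside to look.

Emit:
{"method": "move_arm", "body": {
  "plan": [
    [0.06,[0,0,0],[0,0,0]],
    [0.06,[0,0,0],[0,0,0]],
    [0.06,[0,0,0],[0,0,0]],
    [0.06,[0,0,0],[0,0,0]],
    [0.06,[0,0,-0.03],[0,0,0]],
    [0.06,[0,0,-0.04],[0,0,0]],
    [0.06,[0,0,-0.05],[0,0,0]],
    [0.06,[0,0,-0.05],[0,0,0]],
    [0.06,[0,-0.04,0],[0,0,0]],
    [0.06,[0,-0.05,0],[0,0,0]],
    [0.06,[0,-0.05,0],[0,0,0]],
    [0.06,[0,-0.05,0],[0,0,0]],
    [0.06,[0,-0.05,0],[0,0,0]],
    [0.06,[0,-0.04,0],[0,0,0]],
    [0.06,[0,0,0],[0,0,0]]
  ]
}}

```text
time: 10.6
position: [0.4919, -0.1122, 0.2323]
tcp_rot: [[-0.987, 0.162, -0.0], [0.162, 0.987, -0.0], [-0.0, -0.0, -1.0]]
force: [-0.5, 0.7, 1.0]
gripper_width: 0.702
grip_force: 0.0
```

```bash
python3 st.py .5955 -.1183 .12 1.537
python3 - <<'E'
from workcell import arm
import cv2,numpy as np,pickle
t=arm.snapshot("top");s=arm.snapshot("scene");pickle.dump((t,s),open("d1.pkl","wb"))
a=cv2.resize(t["pixels"][210:310,170:310,::-1],(700,500),interpolation=cv2.INTER_CUBIC)
cv2.imwrite("pics/c.png",a)
E
```

```text
t 10.6 pos [ 0.4919 -0.1122  0.2323] yyaw 1.408 q6 -1.72 tilt [-0. -0. -1.] F [-0.5  0.7  1. ] w 0.702 g 0.0
shift tool [-0.1032  0.0109  0.1123] tool turn z -0.129
```

View pics/c.png

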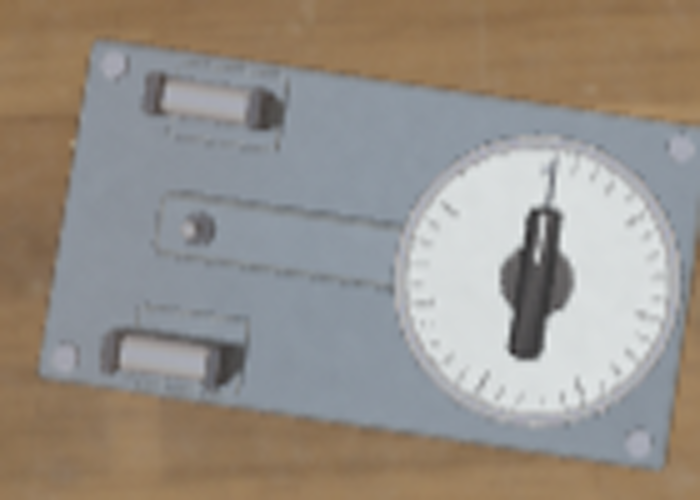

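The pointer tip is at (555,158), directly over the zero stop, and the bar is aligned with the tester's x axis. Next is the strip.

Emit:
{"method": "move_arm", "body": {
  "plan": [
    [0.05,[-0.035,0.004,0],[0,0,0]],
    [0.05,[-0.035,0.004,0],[0,0,0]],
    [0.05,[-0.033,0.003,0],[0,0,0]],
    [0.05,[0,0,0.05],[0,0,-0.065]],
    [0.05,[0,0,0.05],[0,0,-0.064]],
    [0.05,[0,0,0.05],[0,0,0]],
    [0.05,[0,0,0.03],[0,0,0]],
    [0.05,[0,0,0],[0,0,0]]
  ]
}}

```text
time: 11.7
position: [0.5947, -0.1141, 0.0504]
tcp_rot: [[-1.0, 0.029, -0.004], [0.029, 1.0, 0.001], [0.004, 0.001, -1.0]]
force: [-0.7, -0.3, 1.0]
gripper_width: 0.584
grip_force: 0.0
```

```bash
python3 st.py .5957 -.1183 .005 1.537
```

```text
t 11.7 pos [ 0.5947 -0.1141  0.0504] yyaw 1.541 q6 -1.81 tilt [-0.004  0.001 -1.   ] F [-0.7 -0.3  1. ] w 0.584 g 0.0
shift tool [-0.0013 -0.0042  0.0454] tool turn z 0.004
```

Emit:
{"method": "move_arm", "body": {
  "plan": [
    [0.05,[-0.001,-0.004,0.0],[0,0,0]],
    [0.05,[0,0,0.02],[0,0,0]],
    [0.05,[0,0,0.015],[0,0,0]],
    [0.05,[0,0,0.01],[0,0,0]],
    [0.05,[0,0,0],[0,0,0]],
    [0.0,[0,0,0],[0,0,0]],
    [0.0,[0,0,0],[0,0,0]],
    [0.0,[0,0,0],[0,0,0]],
    [0.0,[0,0,0],[0,0,0]],
    [0.0,[0,0,0],[0,0,0]]
  ],
  "squeeze": 30
}}

```text
time: 12.95
position: [0.5971, -0.1199, 0.0079]
tcp_rot: [[-1.0, 0.031, 0.001], [0.031, 1.0, -0.0], [-0.001, -0.0, -1.0]]
force: [-0.1, -0.0, 5.5]
gripper_width: 0.275
grip_force: 30.1
```

```bash
python3 st.py .5957 -.1183 .12 1.537
```

```text
t 12.95 pos [ 0.5971 -0.1199  0.0079] yyaw 1.54 q6 -1.81 tilt [ 0.001 -0.    -1.   ] F [-0.1 -0.   5.5] w 0.275 g 30.1
shift tool [ 0.0013  0.0015 -0.1121] tool turn z 0.003
```

Emit:
{"method": "move_arm", "body": {
  "plan": [
    [0.0,[0,0,-0.03],[0,0,0]],
    [0.0,[0,0,-0.04],[0,0,0]],
    [0.0,[0,0,-0.04],[0,0,0]],
    [0.0,[0,0,-0.04],[0,0,0]],
    [0.0,[0.0038,0.036,0],[0,0,0]],
    [0.0,[0.0038,0.036,0],[0,0,0]],
    [0.0,[0.0038,0.036,0],[0,0,0]],
    [0.0,[0.0038,0.036,0],[0,0,0]],
    [0.0,[0.0038,0.036,0],[0,0,0]],
    [0.0,[0.0038,0.036,0],[0,0,0]],
    [0.0,[0.0038,0.036,0],[0,0,0]],
    [0.0,[0.0038,0.036,0],[0,0,0]],
    [0.0,[0.0038,0.036,0],[0,0,0]],
    [0.0,[0.0038,0.036,0],[0,0,0]],
    [0.0,[0.0038,0.036,0],[0,0,0]],
    [0.0,[0.0038,0.036,0],[0,0,0]],
    [0.0,[0,0,0],[0,0,0.072]],
    [0.0,[0,0,0],[0,0,0.072]],
    [0.0,[0,0,0],[0,0,0]]
  ]
}}

```text
time: 15.32
position: [0.5642, 0.3134, 0.157]
tcp_rot: [[-0.985, 0.173, -0.001], [0.173, 0.985, -0.0], [0.0, -0.0, -1.0]]
force: [0.8, -0.1, -1.1]
gripper_width: 0.278
grip_force: 29.7
```

```bash
python3 st.py .565 .3133 .10 1.396
python3 - <<'E'
from workcell import arm
import cv2,pickle
t=arm.snapshot("top");s=arm.snapshot("scene")
a=cv2.resize(t["pixels"][210:310,170:270,::-1],(400,400),interpolation=cv2.INTER_CUBIC)
b=cv2.resize(s["pixels"][130:230,180:280,::-1],(400,400),interpolation=cv2.INTER_CUBIC)
cv2.imwrite("pics/d.png",cv2.hconcat([a,b]))
E
```

```text
t 15.32 pos [0.5642 0.3134 0.157 ] yyaw 1.397 q6 -0.96 tilt [-0.001 -0.    -1.   ] F [ 0.8 -0.1 -1.1] w 0.278 g 29.7
shift tool [-0.0008  0.0001  0.057 ] tool turn z 0.001
```

View pics/d.png

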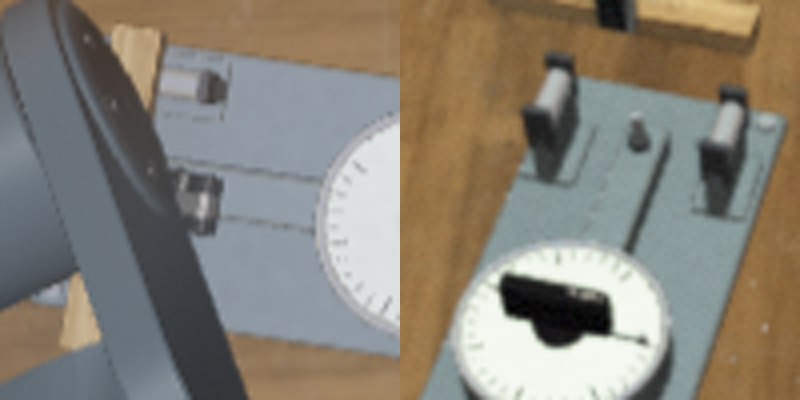

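The strip is held above the tester and the pointer is still at zero. I'll cross-check the cheek positions in both views before lowering.

Run:
```python
import numpy as np,pickle
from h import *
d=pickle.load(open("d0.pkl","rb"));t=d["top"];s=d["scene"]
A=lambda u,v,z:ray(t,(u+.5)/5+169.5,(v+.5)/5+209.5,z)
S=lambda u,v,z:ray(s,(u-400+.5)/4+179.5,(v+.5)/4+129.5,z)
for n,p in(("top",[A(152,92,.08),A(258,105,.08),A(112,350,.08),A(216,362,.08)]),("scene",[S(560,62,.08),S(537,112,.08),S(732,95,.08),S(714,145,.08)])):
    print(n,np.round(p,4).tolist(),np.mean(p,0).round(4))
print("dial scene",S(559,306,.052),"pin scene",S(636,125,.066))
P=lambda x,y,z:((proj(s,(x,y,z))-[179.5,129.5])*4-.5+[400,0]).round(0)
c=np.array([.5638,.3135]);e=np.array([np.cos(.175),-np.sin(.175)])*.0775
print("strip end-right face expected at held pose:",P(*(c+e),.158))
```

```text
top [[0.6217, 0.3256, 0.08], [0.615, 0.2808, 0.08], [0.5141, 0.3433, 0.08], [0.508, 0.2998, 0.08]] [0.5647 0.3124 0.08  ]
scene [[0.5152, 0.3381, 0.08], [0.5074, 0.2977, 0.08], [0.6216, 0.3194, 0.08], [0.6147, 0.2802, 0.08]] [0.5647 0.3089 0.08  ]
dial scene [0.5348052  0.17849856 0.052     ] pin scene [0.56466989 0.30381182 0.066     ]
strip end-right face expected at held pose: [757.  30.]
```

Emit:
{"method": "move_arm", "body": {
  "plan": [
    [0.0,[-0.001,-0.0007,0.02],[0,0,0]],
    [0.0,[0,0,0.02],[0,0,0]],
    [0.0,[0,0,0.02],[0,0,0]],
    [0.0,[0,0,0],[0,0,0]]
  ]
}}

```text
time: 15.92
position: [0.5642, 0.312, 0.0948]
tcp_rot: [[-0.985, 0.174, -0.004], [0.174, 0.985, -0.002], [0.003, -0.002, -1.0]]
force: [0.5, 0.2, -0.5]
gripper_width: 0.28
grip_force: 29.7
```

```bash
python3 st.py .565 .3125 .078 1.396
python3 - <<'E'
from workcell import arm
import cv2,pickle
s=arm.snapshot("scene")
b=cv2.resize(s["pixels"][130:210,190:290,::-1],(750,600),interpolation=cv2.INTER_CUBIC)
cv2.imwrite("pics/e.png",b)
E
```

```text
t 15.93 pos [0.5642 0.312  0.0948] yyaw 1.396 q6 -0.96 tilt [-0.004 -0.002 -1.   ] F [ 0.5  0.2 -0.5] w 0.28 g 29.7
shift tool [-0.0007  0.0006  0.0168] tool turn z 0.0
```

View pics/e.png

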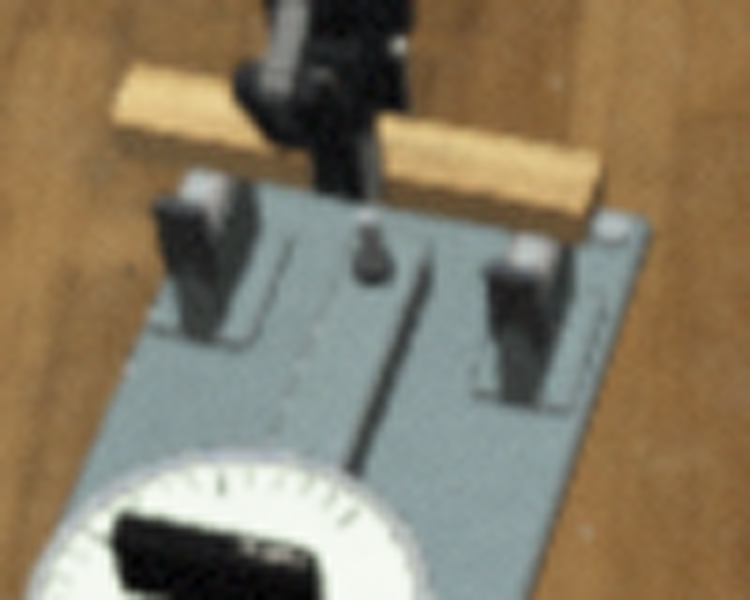

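Run:
```python
import numpy as np,pickle
from h import *
d=pickle.load(open("d0.pkl","rb"));s=d["scene"]
S=lambda u,v,z:ray(s,(u+.5)/7.5+189.5,(v+.5)/7.5+129.5,z)
for p in((135,65,.105),(602,152,.105),(112,118,.105),(588,200,.105),(115,150,.087),(580,240,.087)):print(p,S(*p).round(4))
print("roller/cheek",S(180,205,.08),S(510,268,.08),S(205,185,.075),S(533,250,.075))
P=lambda x,y,z:((proj(s,(x,y,z))-[189.5,129.5])*7.5-.5).round(0)
c=np.array([.5630,.3122]);e=np.array([np.cos(.175),-np.sin(.175)]);n=np.array([e[1]*-1,e[0]])
for a in(-.0775,.0775):
  for b,z in((.012,.105),(-.012,.105),(-.012,.087)):print(a,b,z,P(*(c+a*e+b*n),z))
for a in(-.055,.055):
  for b in(-.019,.019):print("cheek",a,b,P(*(c+a*e+b*n),.08))
```

```text
(135, 65, 0.105) [0.4896 0.3353 0.105 ]
(602, 152, 0.105) [0.6402 0.3097 0.105 ]
(112, 118, 0.105) [0.486  0.3125 0.105 ]
(588, 200, 0.105) [0.6376 0.2898 0.105 ]
(115, 150, 0.087) [0.484  0.3152 0.087 ]
(580, 240, 0.087) [0.6348 0.2888 0.087 ]
roller/cheek [0.50630054 0.29991915 0.08      ] [0.61320873 0.2817955  0.08      ] [0.51173995 0.31309287 0.075     ] [0.61908372 0.29381248 0.075     ]
-0.0775 0.012 0.105 [134.  60.]
-0.0775 -0.012 0.105 [108. 115.]
-0.0775 -0.012 0.087 [116. 153.]
0.0775 0.012 0.105 [606. 150.]
0.0775 -0.012 0.105 [586. 207.]
0.0775 -0.012 0.087 [587. 245.]
cheek -0.055 -0.019 [179. 197.]
cheek -0.055 0.019 [217. 111.]
cheek 0.055 -0.019 [513. 263.]
cheek 0.055 0.019 [545. 174.]
```

Held strip and cheeks agree to about 1–2 mm, so I'm lowering.

Emit:
{"method": "move_arm", "body": {
  "plan": [
    [0.0,[-0.001,0.0005,0.006],[0,0,0]],
    [0.0,[0,0,0.006],[0,0,0]],
    [0.0,[0,0,0.003],[0,0,0]],
    [0.0,[0,0,0],[0,0,0]]
  ]
}}

```text
time: 16.48
position: [0.5663, 0.3128, 0.0821]
tcp_rot: [[-0.985, 0.174, -0.0], [0.174, 0.985, -0.0], [0.0, -0.0, -1.0]]
force: [0.4, 0.1, -0.2]
gripper_width: 0.276
grip_force: 29.7
```

```bash
python3 st.py .565 .3125 .078 1.396
```

```text
t 16.48 pos [0.5663 0.3128 0.0821] yyaw 1.396 q6 -0.96 tilt [-0. -0. -1.] F [ 0.4  0.1 -0.2] w 0.276 g 29.7
shift tool [ 0.0012 -0.0005  0.0041] tool turn z -0.0
```

Emit:
{"method": "move_arm", "body": {
  "plan": [
    [0.0,[0.001,0,0.002],[0,0,0]],
    [0.0,[0,0,0.0015],[0,0,0]],
    [0.0,[0,0,0],[0,0,0]],
    [0.0,[0,0,0],[0,0,0]]
  ]
}}

```text
time: 16.98
position: [0.5654, 0.3131, 0.0789]
tcp_rot: [[-0.985, 0.174, 0.0], [0.174, 0.985, 0.0], [-0.0, 0.0, -1.0]]
force: [0.3, -0.3, -0.5]
gripper_width: 0.276
grip_force: 29.7
```

```bash
python3 st.py .565 .3125 .078 1.396
```

```text
t 16.98 pos [0.5654 0.3131 0.0789] yyaw 1.396 q6 -0.96 tilt [ 0.  0. -1.] F [ 0.3 -0.3 -0.5] w 0.276 g 29.7
shift tool [ 0.0003 -0.0006  0.0009] tool turn z -0.0
```

Emit:
{"method": "move_arm", "body": {
  "plan": [
    [0.0,[0,0,0.001],[0,0,0]],
    [0.0,[0,0,0.001],[0,0,0]],
    [0.0,[0,0,0],[0,0,0]]
  ]
}}

```text
time: 17.35
position: [0.5655, 0.3131, 0.0778]
tcp_rot: [[-0.985, 0.174, 0.0], [0.174, 0.985, 0.0], [-0.0, 0.0, -1.0]]
force: [-3.5, -1.2, 8.7]
gripper_width: 0.281
grip_force: 30.8
```

```bash
python3 st.py .565 .3125 .078 1.396
```

```text
t 17.35 pos [0.5655 0.3131 0.0778] yyaw 1.396 q6 -0.96 tilt [ 0.  0. -1.] F [-3.5 -1.2  8.7] w 0.281 g 30.8
shift tool [ 0.0004 -0.0007 -0.0002] tool turn z 0.0
```

Emit:
{"method": "move_arm", "body": {
  "plan": [
    [0.028,[0,0,-0.0005],[0,0,0]],
    [0.035,[0,0,0],[0,0,0]],
    [0.05,[0,0,0],[0,0,0]],
    [0.05,[0,0,0],[0,0,0]],
    [0.05,[0,0,-0.02],[0,0,0]],
    [0.05,[0,0,-0.04],[0,0,0]],
    [0.05,[0,0,-0.05],[0,0,0]],
    [0.05,[0,0,-0.05],[0,0,0]],
    [0.05,[0,-0.05,0],[0,0,0]],
    [0.05,[0,-0.05,0],[0,0,0]],
    [0.05,[0,-0.05,0],[0,0,0]],
    [0.05,[0,-0.05,0],[0,0,0]],
    [0.05,[0,-0.05,0],[0,0,0]],
    [0.05,[0,-0.05,0],[0,0,0]],
    [0.05,[0,-0.05,0],[0,0,0]],
    [0.05,[0,-0.05,0],[0,0,0]],
    [0.05,[0,0,0],[0,0,0]]
  ]
}}

```text
time: 19.48
position: [0.4955, -0.0833, 0.2387]
tcp_rot: [[-0.984, 0.178, 0.002], [0.178, 0.984, -0.001], [-0.002, -0.0, -1.0]]
force: [0.5, 0.1, -0.3]
gripper_width: 0.586
grip_force: 0.0
```

Run:
```python
from workcell import arm
import cv2,numpy as np
t=arm.snapshot("top");s=arm.snapshot("scene")
a=cv2.resize(t["pixels"][210:310,170:310,::-1],(420,300),interpolation=cv2.INTER_CUBIC)
b=cv2.resize(s["pixels"][130:260,170:290,::-1],(277,300),interpolation=cv2.INTER_CUBIC)
c=cv2.resize(t["pixels"][120:320,:,::-1],(697,249))
cv2.imwrite("pics/f.png",cv2.vconcat([cv2.hconcat([a,b]),c]))
print(arm.sense()["time"])
```

```text
19.575
```

View pics/f.png

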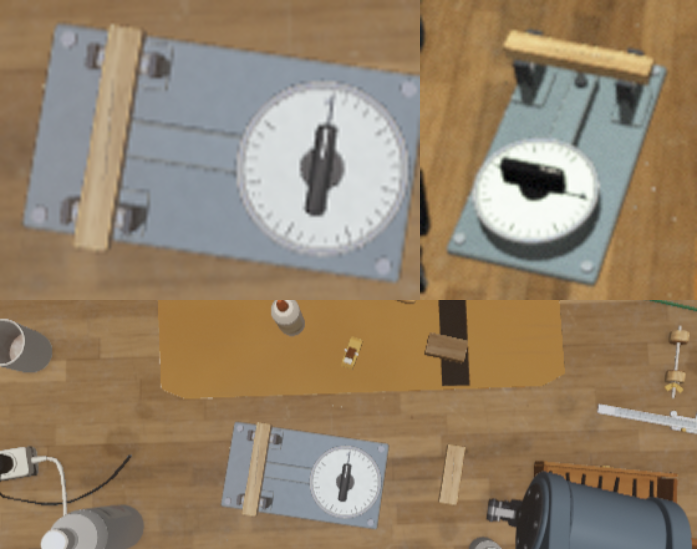

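The strip lies flat between the cheeks, from (127,27) to (93,250), with equal overhang past the rollers. The pointer is still at zero, and the short strip and cork block have not moved.

```bash
python3 -c "
from workcell import arm
print(arm.hand_in())"
```

```text
the job is handed in; nothing more can be done
None
```

I turned the peak pointer back to its zero stop, then laid the long strip flat across both rollers with about equal overhang. The job is handed in at about 20 s of the 67 s allowed; no verdict came back.

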